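Seat a keyed shaft in a pulley hub and hold it against the spring

TASK

Lift the keyed shaft out of its wooden stand, lower its nose into the bore of the belt pulley, and turn it until its key slips into the keyway. Push it gently, without ramming it, down against the spring until its collar sits fully home on the hub face, and finish while still gripping it and holding it pressed home, so that I can fit the set screw. Leave the cork block where it is.

Things in the scene. Friction and masses are not known exactly. Their poses are not given: they have to be found in the camera images.
- shaft: loose steel shaft, 112 mm long, 0.15-0.27 kg, upright in the wooden stand. Origin: centre of its lower end; z up its axis; +x towards the key. Round, 26 mm in diameter, lowest 3 mm tapered to 20 mm; collar 42 mm in diameter from 58 to 66 mm up; square head 26 x 26 mm from 66 to 112 mm, to be gripped, its faces square to x and y
- shaft_shoulder (a point): centre of the underside of the collar, on the shaft's axis, 58 mm above its lower end; axes as the shaft's. The one key, on the +x side, runs from 15 mm above the lower end up to the collar; it is 8 mm wide (lowest 3 mm: 5 mm wide), outer face 19 mm from the axis
- shaft_tip (a point): centre of the lower end of the shaft; axes as the shaft's. The shaft's lowest 15 mm are a plain round nose without the key
- hub_mouth (a point): centre of the bore in the hub's flat top face, 96 mm above the bench; z up, +x from the axis to the keyway, turns with the pulley. Bore 28.5 mm in diameter; one keyway 11 mm wide, out to 20.5 mm from the axis, along the whole hub. A spring plate inside meets the shaft's end when the collar is 8 mm above the face: about 6 N there, 12 N at home
- pulley: aluminium V-belt pulley lying flat on the drive unit, 113 mm in diameter, rim 36 mm high, hub 62 mm high and 60 mm in diameter. Origin: centre of its underside, 34 mm above the bench; z up, +x towards the keyway. Turns about z only stiffly (0.4 N m) and stays where it is left. More than 45 N between shaft and pulley spoils its bearing
- drive: fixed grey drive unit that carries the pulley, a plate 140 x 140 mm and 16 mm thick with a round bearing housing; origin at the centre of its underside on the bench
- stand: fixed wooden block 95 x 95 x 30 mm with a round blind hole 28.5 mm in diameter, 14.5 mm deep, in the middle of its top, in which the shaft's nose stands; origin at the centre of its underside
- cork_block: loose cork sanding block with a wooden top, 61 x 96 x 33 mm, lying on the bench between stand and drive unit; origin at the centre of its underside

How it is judged (in metres and radians):
On the way, in this order (a step that is already met when the one before it is completed fails the run):
1. the shaft is lifted out of its stand, its lower end more than 60 mm above the bench (height (world z) of shaft_tip above 0.06 m), for 0.1 s.
2. the shaft's nose has entered the bore by more than 8 mm (z of shaft_tip in the frame of hub_mouth below -0.008 m and horizontal distance between shaft_tip and hub_mouth below 0.004 m), for 0.05 s.
At the end, for the whole second after the job is handed in: Key in keyway: collar within 2.5 mm of the hub face and 3 mm of the bore axis (tip 4 mm), tilt under 0.08 rad, turned under 0.2 rad from the keyway, at rest; still gripped (over 3 N) and pressed on pulley and spring plate with over 5 N. Cork block within 30 mm of its start (z of shaft_shoulder in the frame of hub_mouth below 0.0025 m and horizontal distance between shaft_shoulder and hub_mouth below 0.003 m and horizontal distance between shaft_tip and hub_mouth below 0.004 m and angle between the x axis of shaft and the x axis of hub_mouth, either way round below 0.2 rad and angle between shaft's own z axis and vertical below 0.08 rad and contact force between shaft and pulley above 5 N and contact force between the fingers and shaft above 3 N and linear speed of shaft below 0.02 m/s and distance of cork_block from where it was at the start of the episode below 0.03 m); the arm keeps its last pose, push and grip.
It fails at once if the shaft is pressed against the pulley with more than 45 N (contact force between shaft and pulley above 45 N).
It fails at once if the cork block is moved by more than 30 mm (distance of cork_block from where it was at the start of the episode above 0.03 m).
It also fails if it takes over 45 s, if anything falls off the work surface, if the arm or the gripper's body presses on something with over 40 N, if the wrist force passes 120 N, or if a joint passes its speed limit or range.

ROBOT

A 6-joint arm with a two-finger parallel gripper is mounted at the origin on a cart in front of the work surface, level with it; the furniture and walls round the work are solid. World frame = base frame: x ahead of the robot, y to its left, z up, the work surface at z = 0. Lengths are in mm, angles in rad, forces in N, time in s.
With the tool pointing down it reaches from about 275 to 875 mm from the base axis. Payload 12.5 kg.
Tool frame: the origin (TCP) lies between the finger pads; the fingertips stand nose_length ahead of it and the grasp point (between the pads) lies 5 mm behind it (nose_length is the distance from the TCP to the fingertips, in mm); z points along the fingers, y is the line along which they close (so a half turn about z gives the same grasp; the last joint's range is limited). The gripper opens to 85 mm and grips with 20 to 120 N. Pads are 22 mm wide; open, the fingers measure 114 mm over their backs; the gripper's body (76 mm by 85 mm) begins 54 mm behind the grasp point. The pads swing forward as they close: fully open they stand 13 mm farther back than shut.
Start: joints at [-1.263, 0.351, 1.652, -0, 1.139, -0.085], TCP at [210.545, -508.09, 245.29] pointing down, gripper open.
Joint ranges: [-2.75, 2.75], [-0.79, 2.1], [0.01, 2.65], [-1.57, 4.71], [0.07, 3.14], [-2.87, 2.87]. Speed limits (rad/s): [2.22, 2.22, 2.79, 3.14, 3.14, 3.14].

INTERFACE

Orientations are given as a rotation vector (axis times angle).
In Python, from station import observe, grab_frame, job_done, nose_length gives the robot as it stands.
- The arm moves only by the tool arm_command, never from a script. Its argument "steps" is a list of rows, each an object with "xyz": the shift along the tool's x, y, z in cm, a list of three; "turn": the turn, a rotation vector about the tool's x, y, z in rad, a list of three; "claw": the closure, from -1 (fully open) to 1 (shut). In form: [{"xyz": [dx, dy, dz], "turn": [ax, ay, az], "claw": claw}, ...]. A call has 1 to 5 rows; each row is the pose to reach, as a shift and turn from the pose commanded when the call began, along the tool's axes at that moment; what a row does not reach only later rows make up. A row lasts 1/10 s, in which the tool goes at most 50 mm and 8.59 degrees, less where a joint would pass 70% of its speed; a pose out of reach is approached as far as the arm can. A call with a gripper value outside its range is refused whole. The fingers move at their own pace and stop on an object; "grip_force" is the grip in N (left out, the last holds). Time passes only in rows, so rows that repeat a pose let the fingers close. It gives the time, the measured TCP pose, the force, the opening and the grip force at its end, in the units of the state.
- observe(): the state, without advancing time (a new reading comes with each control period).
- grab_frame(name): name is "scene" or "top"; returns a dict with "img" (480x640x3 uint8, red, green, blue), "K" (3x3 intrinsics, pixels), "extrinsics" (4x4, takes a point from camera to world coordinates). Camera axes: x right, y down, z forward; pixel columns grow to the right and rows downward; lengths in mm; the calibration is good to about 2 mm. A picture is of the moment at which its call begins. There is no depth.
- job_done(): hands the job in; it is judged then, once.
The state is a dict: "time_s": time; "q": joint angles; "dq": joint speeds; "effort": joint torques, N m; "tcp_pos": TCP position; "eef_rot": TCP orientation; "contact_force": force on the tool from outside, world axes, zero at the start; "torque": the same for the moment, N m; "opening": opening from 0.0 (shut) to 1.0 (fully open); "grip_force": force on a finger pad.
Only numpy, scipy, OpenCV 4.12 (cv2) and the standard library are available. Lean on these libraries where they do the work, as an engineer would, in place of code of your own. Each camera call takes 0.05 s, during which the arm holds its last target. There are 200 camera calls.

## Working session

There is one attempt and no reset: what is moved stays moved. The work goes in short steps, Python scripts to look and compute and a tool call to move; the robot and the scene stay as the last step left them, time stands still between calls to the robot, and variables do not carry over. Pictures are saved under pics/ and viewed, at most 10 in all, crops included, and the job is handed in when it is done.

Besides the shell and the picture viewer there is one more tool, called by a JSON object that holds its "fn" and its "kwargs". arm_command: Moves the arm, as the interface text tells. Its arguments: {"type":"object","properties":{"steps":{"type":"array","items":{"type":"object","properties":{"xyz":{"type":"array","items":{"type":"number"}},"turn":{"type":"array","items":{"type":"number"}},"claw":{"type":"number"}}}},"grip_force":{"type":"number"}},"required":["steps"]}

```bash
mkdir -p pics; ls
python3 - <<'E'
from station import *
import cv2,numpy as np
print(observe()); print(nose_length if not callable(nose_length) else nose_length())
for n in("scene","top"):
    f=grab_frame(n); cv2.imwrite(f"pics/{n}0.png",f["img"][:,:,::-1]); print(n,f["K"],np.round(f["extrinsics"],3))
E
```

```text
pics
{'time_s': 0.0, 'q': array([-1.26260294e+00,  3.51247832e-01,  1.65244000e+00, -3.28973614e-05,
        1.13907956e+00, -8.45883444e-02]), 'dq': array([ 3.10589159e-05,  8.91354632e-04, -1.66706115e-03,  6.05429214e-04,
        1.45401000e-04, -1.78797244e-05]), 'effort': array([-9.38365738e-04, -5.06107056e+01, -2.91407329e+01, -2.44956564e-04,
        4.37689494e-03,  2.12427631e-05]), 'tcp_pos': array([ 210.44380626, -507.80328701,  244.74600894]), 'eef_rot': array([-3.08005658e+00, -6.12815731e-01,  2.52410562e-04]), 'contact_force': array([ 0.23987249,  0.87758166, -0.7677588 ]), 'torque': array([0.00508047, 0.06910341, 0.00343963]), 'grip_force': 0.0, 'opening': 0.9936764916908367}
14.0
scene [[528.28461646   0.         316.45233081]
 [  0.         528.28461646 239.09200131]
 [  0.           0.           1.        ]] [[-8.51000e-01 -2.29000e-01  4.72000e-01  9.00100e+01]
 [-5.24000e-01  3.25000e-01 -7.87000e-01  6.86489e+02]
 [ 2.70000e-02 -9.18000e-01 -3.97000e-01  4.53055e+02]
 [ 0.00000e+00  0.00000e+00  0.00000e+00  1.00000e+00]]
top [[623.43576307   0.         319.02659474]
 [  0.         623.43576307 250.51115775]
 [  0.           0.           1.        ]] [[ 2.300000e-02 -9.900000e-01  1.410000e-01  3.667180e+02]
 [-1.000000e+00 -2.400000e-02 -4.000000e-03  1.424000e+01]
 [ 7.000000e-03 -1.410000e-01 -9.900000e-01  1.185629e+03]
 [ 0.000000e+00  0.000000e+00  0.000000e+00  1.000000e+00]]
```

View pics/scene0.png

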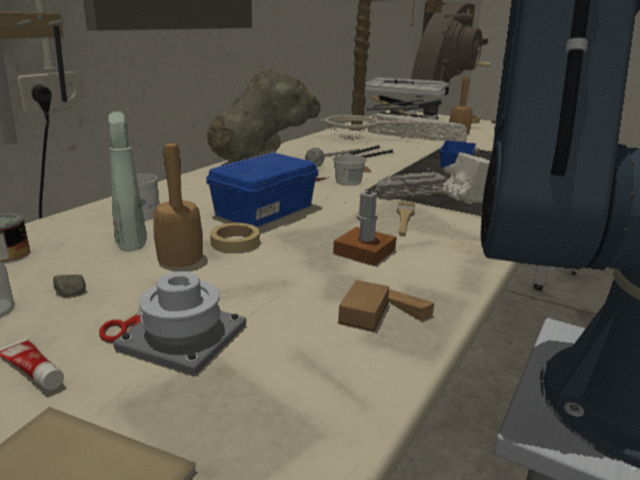

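View pics/top0.png

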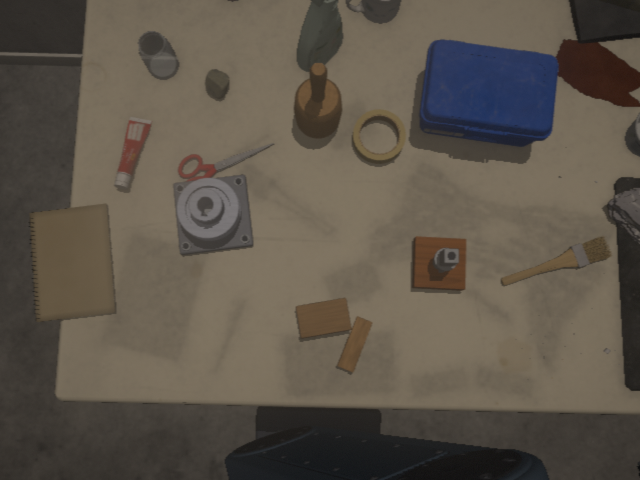

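The top view shows the pulley at about (208,208), the stand at (439,263) with the shaft head at (449,258), and the cork block at (323,318). Next I'll zoom in on the details.

```bash
cat > h.py <<'E'
from station import *
import cv2,numpy as np
def ray(f,uv,z):
    """world points where pixel rays meet plane z"""
    uv=np.atleast_2d(np.array(uv,float)); E=f["extrinsics"]
    d=np.c_[uv,np.ones(len(uv))]@np.linalg.inv(f["K"]).T@E[:3,:3].T
    o=E[:3,3]; return o+d*((z-o[2])/d[:,2:])
def proj(f,P):
    E=f["extrinsics"]; c=(np.atleast_2d(P)-E[:3,3])@E[:3,:3]
    u=c@f["K"].T; return u[:,:2]/u[:,2:]
E
python3 - <<'E'
from h import *
f=grab_frame("top"); s=grab_frame("scene")
def crop(f,x,y,w,h,k): return cv2.resize(f["img"][y:y+h,x:x+w,::-1],(w*k,h*k),interpolation=cv2.INTER_CUBIC)
a=crop(f,160,165,100,75,4); b=crop(f,395,225,100,75,4)
c=crop(s,110,260,145,110,0+4)[:300*2,:400] if 0 else cv2.resize(crop(s,110,255,140,105,4),(400,300)); d=cv2.resize(crop(s,325,180,80,60,5),(400,300))
cv2.imwrite("pics/crops.png",cv2.convertScaleAbs(np.vstack([np.hstack([a,b]),np.hstack([c,d])]),alpha=1.4))
# stand top by colour
hsv=cv2.cvtColor(f["img"],cv2.COLOR_RGB2HSV)
m=cv2.inRange(hsv,(3,110,50),(14,255,200)); m[:, :390]=0; m[:,490:]=0; m[:220]=0;m[310:]=0
r=cv2.minAreaRect(np.argwhere(m)[:,::-1].astype(np.float32)); print("stand",r); 
bx=cv2.boxPoints(r); w=ray(f,bx,30); print(w.round(1),w.mean(0).round(1),np.linalg.norm(np.diff(w,axis=0),axis=1))
print("cork",ray(f,[[323,318],[296,305],[346,298],[352,328],[301,339]],33).round(1))
g=cv2.medianBlur(cv2.cvtColor(f["img"],cv2.COLOR_RGB2GRAY),3)
print("pulley approx",ray(f,[208,207],96).round(1),"shaft head",ray(f,[451,257],30+97.5).round(1))
E
```

```text
stand ((439.5165100097656, 262.6370849609375), (51.21984100341797, 50.81117248535156), 2.602562189102173)
[[ 467.6 -165.9   30. ]
 [ 563.4 -170.    30. ]
 [ 561.3 -266.4   30. ]
 [ 465.6 -261.1   30. ]] [ 514.5 -215.8   30. ] [95.8490321  96.34313959 95.88442799]
cork [[ 4.061e+02 -3.000e-01  3.300e+01]
 [ 4.287e+02  5.010e+01  3.300e+01]
 [ 4.438e+02 -4.190e+01  3.300e+01]
 [ 3.890e+02 -5.390e+01  3.300e+01]
 [ 3.669e+02  3.910e+01  3.300e+01]]
pulley approx [[595.7 209.7  96. ]] shaft head [[ 512.  -216.2  127.5]]
```

View pics/crops.png

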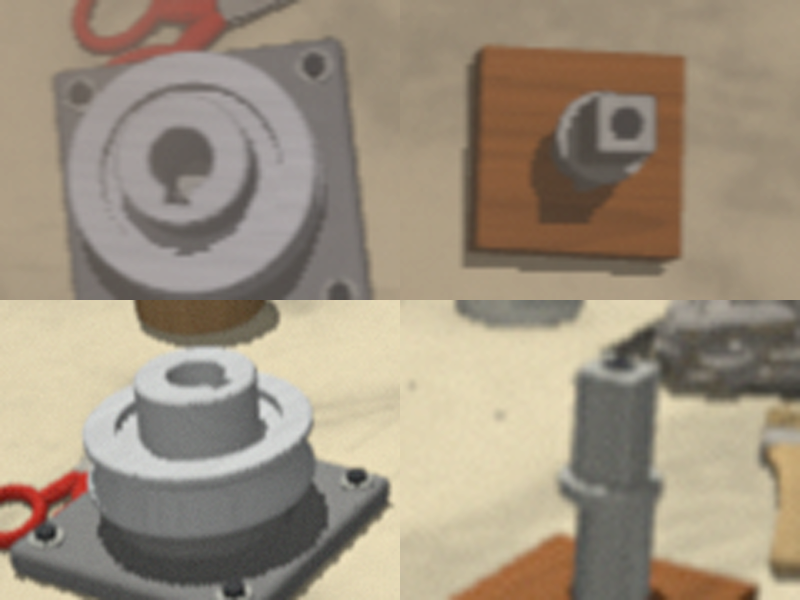

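The crops show the bore centre near top pixel (205,204), with the keyway pointing down in the image (world -x). The square head is nearly axis-aligned. I still need to know which side the key is on.

Run:
```python
from h import *
f=grab_frame("top"); s=grab_frame("scene")
def crop(f,x,y,w,h): return cv2.convertScaleAbs(cv2.resize(f["img"][y:y+h,x:x+w,::-1],(400,int(400*h/w)),interpolation=cv2.INTER_CUBIC),alpha=1.7)
a=crop(f,430,240,40,50);b=crop(s,348,185,40,50)
cv2.imwrite("pics/c2.png",np.hstack([a,b]))
# hub: bright top face circle
g=cv2.cvtColor(f["img"],cv2.COLOR_RGB2GRAY)
print(g[190:226:1,190:222].tolist().__str__() if 0 else "")
m=(g[180:240,180:235]<75).astype(np.uint8)
n,l,st,c=cv2.connectedComponentsWithStats(m); 
for i in range(1,n):
    if st[i,4]>20: print(st[i],c[i]+[180,180])
# predicted circle of hub & bore for the estimate
uv=(205.3,204.3); P=ray(f,uv,96)[0]; print("hub",P)
t=np.linspace(0,2*np.pi,8,endpoint=False)
print(proj(f,P+30*np.c_[np.cos(t),np.sin(t),0*t]).round(1).tolist())
```

```text
[ 18  17  15  19 158] [204.55696203 204.05063291]
[ 17  25  27  23 133] [212.54135338 219.29323308]
[  0  44  55  16 252] [211.63492063 234.86111111]
hub [600.51865864 214.71355978  96.        ]
[[206.1, 187.9], [194.0, 192.4], [188.5, 203.9], [192.8, 215.7], [204.5, 220.8], [216.7, 216.3], [222.1, 204.7], [217.8, 193.0]]
```

View pics/c2.png

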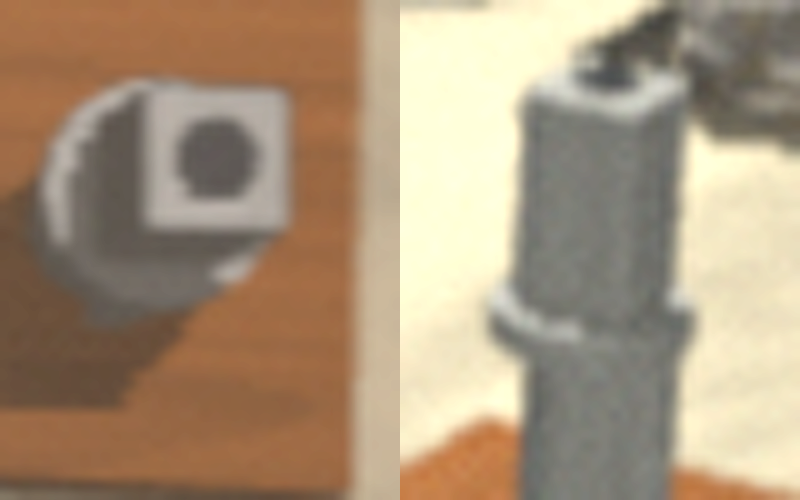

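The bump below the collar at lower left, and the width of the shaft at right in the scene view, suggest the key is on -x. I'll check that numerically.

Run:
```python
from h import *
f=grab_frame("top"); s=grab_frame("scene")
for n,F,o,k in(("top",f,(430,240),10),("scene",s,(348,185),10)):
    for x,y in((512,-216),):
        A=np.array([x,y,0.])
        P={"top4":[[a,b,127.5] for a in(-13,13) for b in(-13,13)],"collaredge":[[a,b,73.5] for a,b in((21,0),(-21,0),(0,21),(0,-21))],
           "key-x":[[-19,b,z] for z in(31,50,72) for b in(-4,4)],"key-y":[[b,-19,z] for z in(31,50,72) for b in(-4,4)],
           "key+y":[[b,19,z] for z in(31,50,72) for b in(-4,4)],"axis":[[0,0,z] for z in(30,50,72,127.5)]}
        for q,v in P.items(): print(n,q,((proj(F,A+np.array(v))-o)*k).round().astype(int).tolist())
g=cv2.cvtColor(s["img"],cv2.COLOR_RGB2HSV)
for r in(190,195,200,205,210,214,217,220,223,226,230,234,238,242): print(r,g[r,354:386,1].tolist())
```

```text
top top4 [[285, 247], [134, 243], [284, 97], [133, 93]]
top collaredge [[143, 94], [145, 325], [28, 206], [261, 212]]
top key-x [[119, 339], [76, 338], [140, 328], [96, 327], [165, 315], [121, 314]]
top key-y [[199, 261], [199, 219], [221, 249], [221, 206], [248, 235], [247, 191]]
top key+y [[-4, 256], [-4, 214], [14, 244], [14, 201], [37, 230], [37, 186]]
top axis [[96, 238], [118, 225], [142, 210], [209, 170]]
scene top4 [[305, 73], [247, 108], [187, 49], [127, 82]]
scene collaredge [[105, 312], [293, 356], [151, 365], [244, 304]]
scene key-x [[277, 543], [260, 556], [284, 457], [267, 469], [292, 355], [275, 367]]
scene key-y [[243, 503], [209, 494], [250, 418], [215, 409], [257, 318], [222, 309]]
scene key+y [[160, 564], [124, 554], [166, 476], [130, 467], [173, 374], [137, 365]]
scene axis [[184, 533], [191, 442], [198, 341], [216, 78]]
190 [54, 53, 52, 49, 53, 51, 53, 52, 51, 51, 49, 41, 32, 21, 29, 26, 42, 33, 33, 34, 36, 58, 38, 24, 30, 20, 20, 31, 47, 43, 44, 36]
195 [54, 51, 52, 52, 52, 48, 36, 13, 13, 17, 15, 13, 17, 15, 14, 13, 15, 15, 13, 13, 6, 14, 18, 38, 51, 63, 44, 44
[... 976 characters left out ...]
, 12, 11, 24, 23, 13, 11, 17, 17, 17, 18, 14, 14, 17, 17, 43, 50, 53, 48, 52, 49, 52, 50, 51, 48, 51]
230 [162, 158, 153, 160, 163, 135, 52, 8, 11, 18, 17, 10, 14, 17, 13, 17, 11, 14, 10, 17, 27, 44, 51, 53, 51, 53, 51, 50, 48, 48, 51, 52]
234 [157, 162, 154, 158, 153, 123, 41, 15, 11, 14, 17, 14, 17, 14, 14, 7, 18, 14, 13, 10, 41, 126, 160, 160, 161, 159, 160, 156, 161, 139, 129, 116]
238 [157, 156, 160, 157, 156, 77, 9, 15, 18, 14, 17, 17, 17, 14, 18, 21, 7, 14, 17, 15, 44, 134, 168, 165, 157, 160, 158, 155, 160, 161, 160, 157]
242 [163, 161, 158, 160, 160, 158, 165, 161, 163, 155, 140, 130, 123, 125, 144, 137, 175, 172, 167, 181, 162, 179, 138, 156, 152, 162, 162, 151, 158, 158, 158, 155]
```

Run:
```python
from h import *
f=grab_frame("top"); s=grab_frame("scene")
print("scene hub",ray(s,[179,280.6],96)[0].round(1),"keyway end",ray(s,[189.8,282.3],96)[0].round(1))
# rectify hub top plane 0.25mm/px around estimate, both views
P=np.array([600.5,214.7,96.])
outs=[]
for F in(f,s):
    w=np.array([[40,40],[40,-40],[-40,-40],[-40,40]])  # image: up=+x, right=-y
    src=proj(F,P+np.c_[w,np.zeros(4)]).astype(np.float32)
    H=cv2.getPerspectiveTransform(src,np.float32([[0,0],[400,0],[400,400],[0,400]]))
    im=cv2.warpPerspective(F["img"],H,(400,400),flags=cv2.INTER_CUBIC)[:,:,::-1].copy()
    im=cv2.convertScaleAbs(im,alpha=1.3)
    cv2.drawMarker(im,(200,200),(0,0,255),0,8)
    for r in(14.25,30): cv2.circle(im,(200,200),int(r*5),(0,255,0),1)
    outs.append(im)
cv2.imwrite("pics/rect.png",np.hstack(outs))
```

```text
scene hub [597.  216.8  96. ] keyway end [580.9 211.9  96. ]
```

View pics/rect.png

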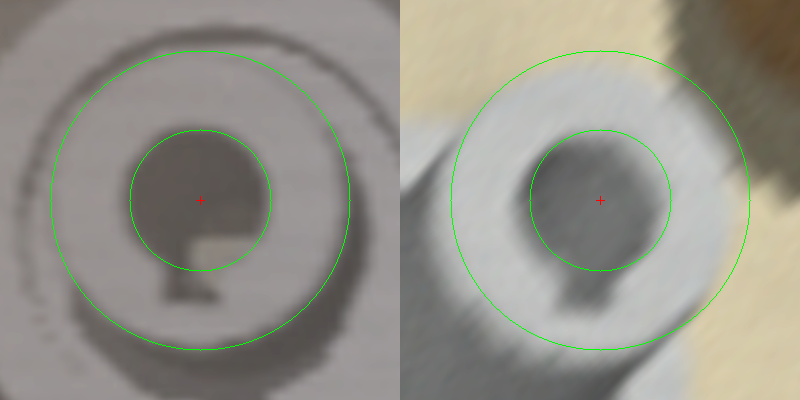

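The hub centre is at about (600,215.7) and the keyway points along -x with a slight +y lean (yaw about π-0.08). The key also points along -x, and the shaft is at about (514,-216.5). Time to move.

```bash
cat >> h.py <<'E'
from scipy.spatial.transform import Rotation as R
def go(xyz,yaw):
    """shift (cm) and turn in tool axes to reach TCP xyz (mm), tool x at world yaw, tool z down"""
    o=observe(); A=R.from_rotvec(o["eef_rot"]); T=R.from_euler('z',yaw)*R.from_euler('x',np.pi)
    print("t",round(o["time_s"],2),"tcp",o["tcp_pos"].round(1),"F",o["contact_force"].round(1),"grip",round(o["grip_force"],1),"open",round(o["opening"],3),"q",o["q"].round(2))
    print("xyz",(A.inv().apply(np.array(xyz)-o["tcp_pos"])/10).round(2),"turn",(A.inv()*T).as_rotvec().round(3), "yaw",np.arctan2(*A.as_matrix()[1::-1,0]).round(4))
E
python3 -c "
from h import *
go([514,-216.5,200],np.pi/2)"
```

```text
t 0.5 tcp [ 210.5 -508.1  245.3] F [ 0.4 -0.7  0.5] grip 0.0 open 1.0 q [-1.26  0.35  1.65  0.    1.14 -0.08]
xyz [ 39.2  -15.32   4.53] turn [-0.    -0.    -1.178] yaw 0.3928
```

{"fn": "arm_command", "kwargs": {"steps": [{"xyz": [39.2, -15.3, 4.5], "turn": [0, 0, -1.178], "claw": -1}, {"xyz": [39.2, -15.3, 4.5], "turn": [0, 0, -1.178], "claw": -1}, {"xyz": [39.2, -15.3, 4.5], "turn": [0, 0, -1.178], "claw": -1}, {"xyz": [39.2, -15.3, 4.5], "turn": [0, 0, -1.178], "claw": -1}, {"xyz": [39.2, -15.3, 4.5], "turn": [0, 0, -1.178], "claw": -1}]}}

```text
time_s: 1.0
tcp_pos: [391.1, -334.5, 218.7]
eef_rot: [2.637, 1.707, 0.0]
contact_force: [0.3, -1.1, 0.2]
opening: 0.998
grip_force: 0.0
```

```bash
python3 -c "
from h import *
go([514,-216.5,200],np.pi/2)"
```

```text
t 1.0 tcp [ 391.1 -334.5  218.7] F [ 0.3 -1.1  0.2] grip 0.0 open 0.998 q [-0.8   0.32  1.77  0.    1.05 -0.38]
xyz [15.8   6.38  1.87] turn [ 0.     0.    -0.422] yaw 1.1487
```

{"fn": "arm_command", "kwargs": {"steps": [{"xyz": [15.8, 6.4, 1.9], "turn": [0, 0, -0.422], "claw": -1}, {"xyz": [15.8, 6.4, 1.9], "turn": [0, 0, -0.422], "claw": -1}, {"xyz": [15.8, 6.4, 1.9], "turn": [0, 0, -0.422], "claw": -1}, {"xyz": [15.8, 6.4, 1.9], "turn": [0, 0, -0.422], "claw": -1}, {"xyz": [15.8, 6.4, 1.9], "turn": [0, 0, -0.422], "claw": -1}]}}

```text
time_s: 1.5
tcp_pos: [515.1, -216.7, 199.2]
eef_rot: [-2.224, -2.218, -0.0]
contact_force: [-1.3, -0.9, -0.5]
opening: 0.999
grip_force: 0.0
```

```bash
python3 -c "
from h import *
go([514,-216.5,102],np.pi/2)"
```

```text
t 1.5 tcp [ 515.1 -216.7  199.2] F [-1.3 -0.9 -0.5] grip 0.0 open 0.999 q [-0.48  0.42  1.68  0.    1.05 -0.48]
xyz [ 0.01 -0.11  9.72] turn [-0.    -0.001 -0.003] yaw 1.5681
```

{"fn": "arm_command", "kwargs": {"steps": [{"xyz": [0, -0.1, 3], "turn": [0, 0, 0], "claw": -1}, {"xyz": [0, -0.1, 6.5], "turn": [0, 0, 0], "claw": -1}, {"xyz": [0, -0.1, 9.7], "turn": [0, 0, 0], "claw": -1}, {"xyz": [0, -0.1, 9.7], "turn": [0, 0, 0], "claw": -0.3}, {"xyz": [0, -0.1, 9.7], "turn": [0, 0, 0], "claw": 0.2}], "grip_force": 60}}

```text
time_s: 2.0
tcp_pos: [512.5, -219.5, 103.5]
eef_rot: [-2.229, -2.214, 0.0]
contact_force: [-0.5, 0.5, 0.6]
opening: 0.691
grip_force: 0.0
```

{"fn": "arm_command", "kwargs": {"steps": [{"xyz": [0, 0, 0], "turn": [0, 0, 0], "claw": 1}, {"xyz": [0, 0, 0], "turn": [0, 0, 0], "claw": 1}, {"xyz": [0, 0, 0], "turn": [0, 0, 0], "claw": 1}, {"xyz": [0, 0, 0], "turn": [0, 0, 0], "claw": 1}, {"xyz": [0, 0, 0], "turn": [0, 0, 0], "claw": 1}]}}

```text
time_s: 2.5
tcp_pos: [513.4, -219.3, 104.5]
eef_rot: [2.226, 2.213, 0.001]
contact_force: [-1.3, 0.1, 6.7]
opening: 0.297
grip_force: 58.8
```

```bash
python3 -c "
from h import *
go([514,-216.5,200],np.pi/2)"
```

```text
t 2.5 tcp [ 513.4 -219.3  104.5] F [-1.3  0.1  6.7] grip 58.8 open 0.297 q [-0.49  0.55  1.74 -0.    0.85 -0.48]
xyz [ 0.26  0.08 -9.55] turn [ 0.002  0.001 -0.006] yaw 1.565
```

{"fn": "arm_command", "kwargs": {"steps": [{"xyz": [0, 0, -0.5], "turn": [0, 0, 0], "claw": 1}, {"xyz": [0, 0, -2], "turn": [0, 0, 0], "claw": 1}, {"xyz": [0, 0, -5], "turn": [0, 0, 0], "claw": 1}, {"xyz": [0, 0, -9], "turn": [0, 0, 0], "claw": 1}, {"xyz": [0, 0, -11], "turn": [0, 0, 0], "claw": 1}]}}

```text
time_s: 3.0
tcp_pos: [513.4, -219.1, 216.4]
eef_rot: [2.225, 2.212, 0.002]
contact_force: [0.2, -0.4, -2.9]
opening: 0.301
grip_force: 60.1
```

```bash
python3 -c "
from h import *
go([600,212.5,214],np.pi/2-0.08)"
```

```text
t 3.0 tcp [ 513.4 -219.1  216.4] F [ 0.2 -0.4 -2.9] grip 60.1 open 0.301 q [-0.49  0.4   1.66  0.    1.08 -0.48]
xyz [43.21  8.41  0.19] turn [0.004 0.002 0.074] yaw 1.5649
```

{"fn": "arm_command", "kwargs": {"steps": [{"xyz": [3, 0.6, 0], "turn": [0, 0, 0.02], "claw": 1}, {"xyz": [8, 1.5, 0], "turn": [0, 0, 0.04], "claw": 1}, {"xyz": [13, 2.5, 0], "turn": [0, 0, 0.074], "claw": 1}, {"xyz": [18, 3.5, 0], "turn": [0, 0, 0.074], "claw": 1}, {"xyz": [23, 4.5, 0], "turn": [0, 0, 0.074], "claw": 1}]}}

```text
time_s: 3.5
tcp_pos: [558.2, 9.2, 213.4]
eef_rot: [2.309, 2.13, 0.001]
contact_force: [1.2, -0.4, -2.8]
opening: 0.297
grip_force: 59.9
```

```bash
python3 -c "
from h import *
go([600,212.5,214],np.pi/2-0.08)"
```

```text
t 3.5 tcp [558.2   9.2 213.4] F [ 1.2 -0.4 -2.8] grip 59.9 open 0.297 q [-0.07  0.4   1.66 -0.    1.08  0.01]
xyz [20.6   2.53 -0.06] turn [ 0.001  0.    -0.   ] yaw 1.4905
```

{"fn": "arm_command", "kwargs": {"steps": [{"xyz": [5, 0.6, 0], "turn": [0, 0, 0], "claw": 1}, {"xyz": [10, 1.2, 0], "turn": [0, 0, 0], "claw": 1}, {"xyz": [15, 1.8, 0], "turn": [0, 0, 0], "claw": 1}, {"xyz": [19, 2.3, 0], "turn": [0, 0, 0], "claw": 1}, {"xyz": [20.6, 2.5, 0], "turn": [0, 0, 0], "claw": 1}]}}

```text
time_s: 4.0
tcp_pos: [599.5, 214.1, 213.0]
eef_rot: [-2.305, -2.134, -0.001]
contact_force: [-0.5, -0.7, -3.7]
opening: 0.297
grip_force: 59.8
```

{"fn": "arm_command", "kwargs": {"steps": [{"xyz": [0, 0, 0], "turn": [0, 0, 0], "claw": 1}, {"xyz": [0, 0, 0], "turn": [0, 0, 0], "claw": 1}, {"xyz": [0, 0, 0], "turn": [0, 0, 0], "claw": 1}]}}

```text
time_s: 4.3
tcp_pos: [599.6, 209.2, 212.9]
eef_rot: [2.31, 2.129, -0.001]
contact_force: [-0.5, -0.7, -2.8]
opening: 0.3
grip_force: 59.8
```

Run:
```python
from h import *
go([600,212.5,196],np.pi/2-0.08)
s=grab_frame("scene");f=grab_frame("top")
z=observe()["tcp_pos"][2]-89; print("tip z",z)
p=proj(s,[600,215.7,z])[0]; q=proj(f,[600,215.7,z])[0]; print(p,q)
x,y=(p-[50,50]).astype(int)
a=s["img"][y:y+100,x:x+100,::-1]; 
x2,y2=(q-[50,50]).astype(int); b=f["img"][y2:y2+100,x2:x2+100,::-1]
print((x,y),(x2,y2))
im=cv2.resize(np.hstack([a,b]),(800,400),interpolation=cv2.INTER_CUBIC)
cv2.imwrite("pics/h1.png",cv2.convertScaleAbs(im,alpha=1.4))
```

```text
t 4.3 tcp [599.6 209.2 212.9] F [-0.5 -0.7 -2.8] grip 59.8 open 0.3 q [ 0.26  0.54  1.45 -0.    1.16  0.34]
xyz [0.33 0.01 1.69] turn [-0.     0.    -0.001] yaw 1.4895
tip z 123.9349732282331
[176.49371283 262.10331824] [201.92702877 201.12920396]
(np.int64(126), np.int64(212)) (np.int64(151), np.int64(151))
```

View pics/h1.png

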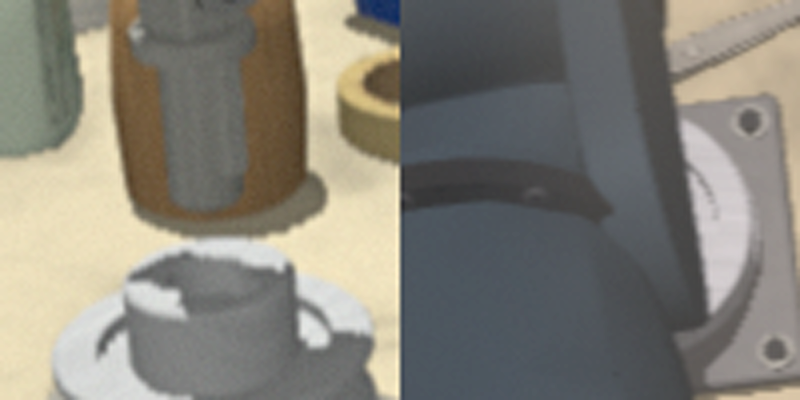

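The arm blocks the top view. In the scene view the nose (centre at scene pixel 177.5,262) is about 1 px right of where it should be over the bore. A +y correction of about 3 mm is consistent with the top-view estimate, so I'll correct and lower to just above the hub.

{"fn": "arm_command", "kwargs": {"steps": [{"xyz": [0.2, 0, 1], "turn": [0, 0, 0], "claw": 1}, {"xyz": [0.3, 0, 1.8], "turn": [0, 0, 0], "claw": 1}, {"xyz": [0.3, 0, 2.1], "turn": [0, 0, 0], "claw": 1}, {"xyz": [0.3, 0, 2.1], "turn": [0, 0, 0], "claw": 1}, {"xyz": [0.3, 0, 2.1], "turn": [0, 0, 0], "claw": 1}]}}

```text
time_s: 4.9
tcp_pos: [600.0, 213.6, 191.7]
eef_rot: [-2.308, -2.131, 0.0]
contact_force: [-0.0, -0.3, -2.8]
opening: 0.297
grip_force: 59.9
```

Run:
```python
from h import *
go([600,212.5,175],np.pi/2-0.08)
s=grab_frame("scene")
z=observe()["tcp_pos"][2]-89; P=np.array([600,215.7,0]); print("tip z",z)
for h in(96,z,z+20,z+40): print(h,proj(s,P+[0,0,h])[0].round(1))
t=np.linspace(0,2*np.pi,60)
c=lambda r,h:proj(s,P+np.c_[r*np.cos(t),r*np.sin(t),h+0*t])
for r,h in((30,96),(14.25,96),(10,z),(13,z+3)): 
    e=c(r,h); print(r,h,"u",e[:,0].min().round(1),e[:,0].max().round(1),"v",e[:,1].min().round(1),e[:,1].max().round(1))
a=s["img"][210:310,120:240,::-1]
cv2.imwrite("pics/h2.png",cv2.convertScaleAbs(cv2.resize(a,(720,600),interpolation=cv2.INTER_CUBIC),alpha=1.5))
```

```text
t 4.9 tcp [600.  213.6 191.7] F [-0.  -0.3 -2.8] grip 59.9 open 0.297 q [ 0.27  0.56  1.46 -0.    1.12  0.35]
xyz [-0.11  0.01  1.67] turn [-0.  0.  0.] yaw 1.4908
tip z 102.90029173469108
96 [178.  279.7]
102.90029173469108 [177.7 275.4]
122.90029173469108 [176.6 262.8]
142.90029173469108 [175.4 249.8]
30 96 u 156.1 199.5 v 270.2 290.0
14.25 96 u 167.7 188.3 v 275.2 284.5
10 102.90029173469108 u 170.4 184.9 v 272.2 278.7
13 105.90029173469108 u 168.0 186.9 v 269.4 277.8
```

View pics/h2.png

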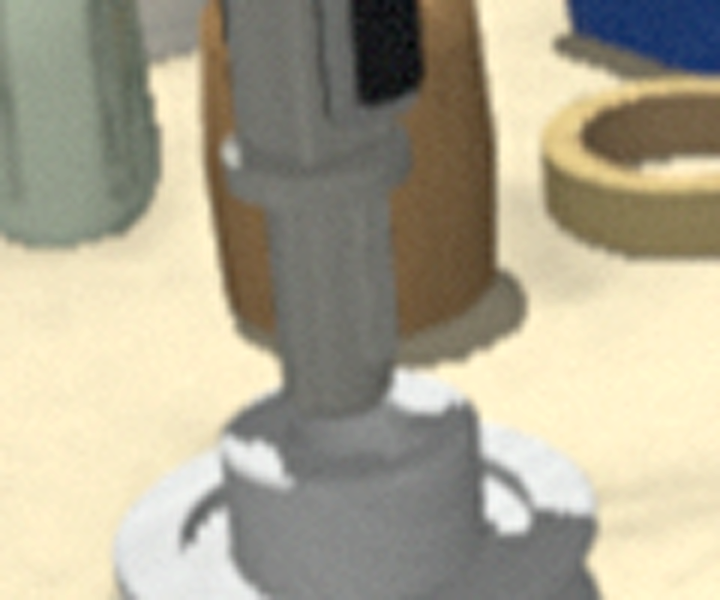

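The nose hangs about 1.3 px (1.9 mm) left of the bore axis and its tip is about 7 mm above the face. The key shows on the right (-x) side. I'll shift by (-0.8,-1.6) mm and lower carefully.

{"fn": "arm_command", "kwargs": {"steps": [{"xyz": [-0.15, -0.08, 0.3], "turn": [0, 0, 0], "claw": 1}, {"xyz": [-0.15, -0.08, 0.5], "turn": [0, 0, 0], "claw": 1}, {"xyz": [-0.15, -0.08, 0.7], "turn": [0, 0, 0], "claw": 1}, {"xyz": [-0.15, -0.08, 0.8], "turn": [0, 0, 0], "claw": 1}, {"xyz": [-0.15, -0.08, 0.9], "turn": [0, 0, 0], "claw": 1}]}}

```text
time_s: 5.45
tcp_pos: [599.0, 212.2, 182.6]
eef_rot: [-2.308, -2.131, 0.0]
contact_force: [0.4, -0.0, -2.1]
opening: 0.302
grip_force: 59.9
```

{"fn": "arm_command", "kwargs": {"steps": [{"xyz": [0, 0, 0.1], "turn": [0, 0, 0], "claw": 1}, {"xyz": [0, 0, 0.2], "turn": [0, 0, 0], "claw": 1}, {"xyz": [0, 0, 0.2], "turn": [0, 0, 0], "claw": 1}]}}

```text
time_s: 5.75
tcp_pos: [599.0, 212.2, 180.6]
eef_rot: [-2.308, -2.131, 0.0]
contact_force: [-1.3, -0.0, -2.9]
opening: 0.298
grip_force: 59.9
```

No contact so far at about 4 mm deep.

{"fn": "arm_command", "kwargs": {"steps": [{"xyz": [0, 0, 0.15], "turn": [0, 0, 0], "claw": 1}, {"xyz": [0, 0, 0.3], "turn": [0, 0, 0], "claw": 1}, {"xyz": [0, 0, 0.45], "turn": [0, 0, 0], "claw": 1}, {"xyz": [0, 0, 0.6], "turn": [0, 0, 0], "claw": 1}, {"xyz": [0, 0, 0.75], "turn": [0, 0, 0], "claw": 1}]}}

```text
time_s: 6.25
tcp_pos: [599.0, 212.2, 173.0]
eef_rot: [-2.308, -2.131, 0.0]
contact_force: [-0.2, 0.5, -3.1]
opening: 0.295
grip_force: 59.9
```

Run:
```python
from h import *
go([599,212.2,170],np.pi/2-0.08)
s=grab_frame("scene"); a=s["img"][210:310,120:240,::-1]
cv2.imwrite("pics/h3.png",cv2.convertScaleAbs(cv2.resize(a,(720,600),interpolation=cv2.INTER_CUBIC),alpha=1.7))
```

```text
t 6.25 tcp [599.  212.2 173. ] F [-0.2  0.5 -3.1] grip 59.9 open 0.295 q [0.27 0.58 1.48 0.   1.08 0.35]
xyz [0.  0.  0.3] turn [-0.  0.  0.] yaw 1.4908
```

View pics/h3.png

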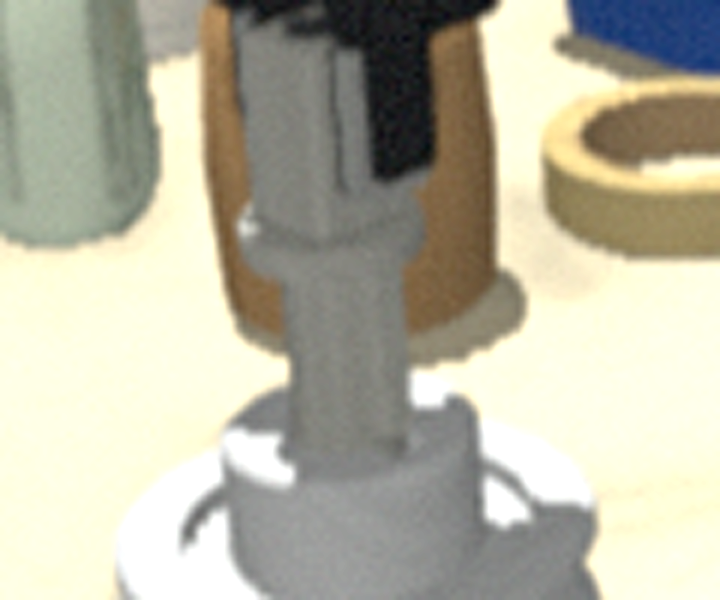

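The nose is in the bore, with the key's lower end at about (385-405,445) in the crop, just above the face on the keyway side. I'll keep lowering and watch the force.

{"fn": "arm_command", "kwargs": {"steps": [{"xyz": [0, 0, 0.1], "turn": [0, 0, 0], "claw": 1}, {"xyz": [0, 0, 0.2], "turn": [0, 0, 0], "claw": 1}, {"xyz": [0, 0, 0.3], "turn": [0, 0, 0], "claw": 1}, {"xyz": [0, 0, 0.4], "turn": [0, 0, 0], "claw": 1}]}}

```text
time_s: 6.7
tcp_pos: [599.0, 212.2, 169.2]
eef_rot: [2.308, 2.131, 0.0]
contact_force: [0.4, 0.6, -2.7]
opening: 0.294
grip_force: 59.9
```

{"fn": "arm_command", "kwargs": {"steps": [{"xyz": [0, 0, 0.1], "turn": [0, 0, 0], "claw": 1}, {"xyz": [0, 0, 0.2], "turn": [0, 0, 0], "claw": 1}]}}

```text
time_s: 6.9
tcp_pos: [599.0, 212.2, 167.1]
eef_rot: [-2.309, -2.131, 0.0]
contact_force: [0.0, -0.5, -1.7]
opening: 0.297
grip_force: 59.9
```

{"fn": "arm_command", "kwargs": {"steps": [{"xyz": [0, 0, 0.1], "turn": [0, 0, 0], "claw": 1}, {"xyz": [0, 0, 0.2], "turn": [0, 0, 0], "claw": 1}, {"xyz": [0, 0, 0.3], "turn": [0, 0, 0], "claw": 1}]}}

```text
time_s: 7.2
tcp_pos: [599.0, 212.2, 164.1]
eef_rot: [2.308, 2.131, -0.0]
contact_force: [1.4, 0.3, -2.1]
opening: 0.299
grip_force: 59.9
```

{"fn": "arm_command", "kwargs": {"steps": [{"xyz": [0, 0, 0.1], "turn": [0, 0, 0], "claw": 1}, {"xyz": [0, 0, 0.2], "turn": [0, 0, 0], "claw": 1}, {"xyz": [0, 0, 0.3], "turn": [0, 0, 0], "claw": 1}]}}

```text
time_s: 7.5
tcp_pos: [599.0, 212.2, 161.1]
eef_rot: [2.308, 2.131, 0.0]
contact_force: [0.4, -0.3, -3.3]
opening: 0.298
grip_force: 59.9
```

The key is in the keyway with no resistance. I'll continue to above the spring.

{"fn": "arm_command", "kwargs": {"steps": [{"xyz": [0, 0, 0.2], "turn": [0, 0, 0], "claw": 1}, {"xyz": [0, 0, 0.4], "turn": [0, 0, 0], "claw": 1}, {"xyz": [0, 0, 0.6], "turn": [0, 0, 0], "claw": 1}, {"xyz": [0, 0, 0.8], "turn": [0, 0, 0], "claw": 1}, {"xyz": [0, 0, 1.0], "turn": [0, 0, 0], "claw": 1}]}}

```text
time_s: 8.0
tcp_pos: [599.0, 212.2, 151.0]
eef_rot: [-2.309, -2.131, 0.0]
contact_force: [-0.4, 0.2, -3.3]
opening: 0.298
grip_force: 59.9
```

{"fn": "arm_command", "kwargs": {"steps": [{"xyz": [0, 0, 0.2], "turn": [0, 0, 0], "claw": 1}, {"xyz": [0, 0, 0.4], "turn": [0, 0, 0], "claw": 1}, {"xyz": [0, 0, 0.6], "turn": [0, 0, 0], "claw": 1}, {"xyz": [0, 0, 0.8], "turn": [0, 0, 0], "claw": 1}, {"xyz": [0, 0, 1.0], "turn": [0, 0, 0], "claw": 1}]}}

```text
time_s: 8.5
tcp_pos: [599.0, 212.2, 141.0]
eef_rot: [2.308, 2.131, -0.0]
contact_force: [-1.0, 0.3, -3.6]
opening: 0.3
grip_force: 59.9
```

{"fn": "arm_command", "kwargs": {"steps": [{"xyz": [0, 0, 0.1], "turn": [0, 0, 0], "claw": 1}, {"xyz": [0, 0, 0.2], "turn": [0, 0, 0], "claw": 1}, {"xyz": [0, 0, 0.3], "turn": [0, 0, 0], "claw": 1}, {"xyz": [0, 0, 0.4], "turn": [0, 0, 0], "claw": 1}, {"xyz": [0, 0, 0.5], "turn": [0, 0, 0], "claw": 1}]}}

```text
time_s: 9.0
tcp_pos: [599.0, 212.2, 136.2]
eef_rot: [2.308, 2.131, -0.0]
contact_force: [-0.4, -0.4, -2.3]
opening: 0.3
grip_force: 59.9
```

{"fn": "arm_command", "kwargs": {"steps": [{"xyz": [0, 0, 0.1], "turn": [0, 0, 0], "claw": 1}, {"xyz": [0, 0, 0.2], "turn": [0, 0, 0], "claw": 1}, {"xyz": [0, 0, 0.3], "turn": [0, 0, 0], "claw": 1}]}}

```text
time_s: 9.3
tcp_pos: [599.1, 212.2, 133.7]
eef_rot: [2.308, 2.131, 0.001]
contact_force: [-1.3, -1.2, 5.0]
opening: 0.296
grip_force: 60.7
```

{"fn": "arm_command", "kwargs": {"steps": [{"xyz": [0, 0, 0.1], "turn": [0, 0, 0], "claw": 1}, {"xyz": [0, 0, 0.2], "turn": [0, 0, 0], "claw": 1}]}}

```text
time_s: 9.5
tcp_pos: [599.1, 212.2, 131.6]
eef_rot: [2.308, 2.131, 0.001]
contact_force: [-2.5, -0.9, 4.8]
opening: 0.295
grip_force: 61.0
```

{"fn": "arm_command", "kwargs": {"steps": [{"xyz": [0, 0, 0.1], "turn": [0, 0, 0], "claw": 1}, {"xyz": [0, 0, 0.2], "turn": [0, 0, 0], "claw": 1}, {"xyz": [0, 0, 0.2], "turn": [0, 0, 0], "claw": 1}]}}

```text
time_s: 9.8
tcp_pos: [599.1, 212.2, 129.7]
eef_rot: [2.308, 2.131, 0.001]
contact_force: [-3.9, -0.7, 7.3]
opening: 0.3
grip_force: 61.1
```

{"fn": "arm_command", "kwargs": {"steps": [{"xyz": [0, 0, 0.1], "turn": [0, 0, 0], "claw": 1}, {"xyz": [0, 0, 0.1], "turn": [0, 0, 0], "claw": 1}]}}

```text
time_s: 10.0
tcp_pos: [599.2, 212.2, 128.8]
eef_rot: [2.308, 2.131, 0.001]
contact_force: [-3.6, -0.6, 7.1]
opening: 0.298
grip_force: 61.2
```

{"fn": "arm_command", "kwargs": {"steps": [{"xyz": [0, 0, 0.1], "turn": [0, 0, 0], "claw": 1}, {"xyz": [0, 0, 0.1], "turn": [0, 0, 0], "claw": 1}]}}

```text
time_s: 10.2
tcp_pos: [599.2, 212.3, 127.9]
eef_rot: [2.308, 2.131, 0.001]
contact_force: [-3.3, -1.2, 8.0]
opening: 0.292
grip_force: 61.3
```

{"fn": "arm_command", "kwargs": {"steps": [{"xyz": [0, 0, 0.05], "turn": [0, 0, 0], "claw": 1}, {"xyz": [0, 0, 0.05], "turn": [0, 0, 0], "claw": 1}]}}

```text
time_s: 10.4
tcp_pos: [599.2, 212.2, 127.5]
eef_rot: [2.308, 2.131, 0.001]
contact_force: [-3.3, -0.7, 8.1]
opening: 0.301
grip_force: 61.3
```

{"fn": "arm_command", "kwargs": {"steps": [{"xyz": [0, 0, 0.05], "turn": [0, 0, 0], "claw": 1}, {"xyz": [0, 0, 0.05], "turn": [0, 0, 0], "claw": 1}]}}

```text
time_s: 10.6
tcp_pos: [599.2, 212.3, 127.0]
eef_rot: [2.308, 2.131, 0.001]
contact_force: [-3.8, -0.5, 9.5]
opening: 0.295
grip_force: 61.4
```

{"fn": "arm_command", "kwargs": {"steps": [{"xyz": [0, 0, 0.05], "turn": [0, 0, 0], "claw": 1}, {"xyz": [0, 0, 0.05], "turn": [0, 0, 0], "claw": 1}]}}

```text
time_s: 10.8
tcp_pos: [599.2, 212.3, 127.0]
eef_rot: [2.308, 2.131, 0.001]
contact_force: [-5.6, -1.3, 12.6]
opening: 0.301
grip_force: 62.0
```

It stopped at z=127.0, the predicted home height, and the force is rising. One more small push to confirm, then a look.

{"fn": "arm_command", "kwargs": {"steps": [{"xyz": [0, 0, 0.05], "turn": [0, 0, 0], "claw": 1}, {"xyz": [0, 0, 0.05], "turn": [0, 0, 0], "claw": 1}, {"xyz": [0, 0, 0.05], "turn": [0, 0, 0], "claw": 1}]}}

```text
time_s: 11.1
tcp_pos: [599.2, 212.3, 126.9]
eef_rot: [2.308, 2.131, 0.001]
contact_force: [-7.0, -3.1, 17.5]
opening: 0.298
grip_force: 62.6
```

Run:
```python
from h import *
go([599,212.2,127],np.pi/2-0.08)
s=grab_frame("scene"); a=s["img"][210:310,120:240,::-1]
cv2.imwrite("pics/h4.png",cv2.convertScaleAbs(cv2.resize(a,(720,600),interpolation=cv2.INTER_CUBIC),alpha=1.7))
```

```text
t 11.1 tcp [599.2 212.3 126.9] F [-7.  -3.1 17.5] grip 62.6 open 0.298 q [0.27 0.64 1.51 0.   0.99 0.35]
xyz [-0.01 -0.02 -0.01] turn [ 0.001 -0.     0.   ] yaw 1.4909
```

View pics/h4.png

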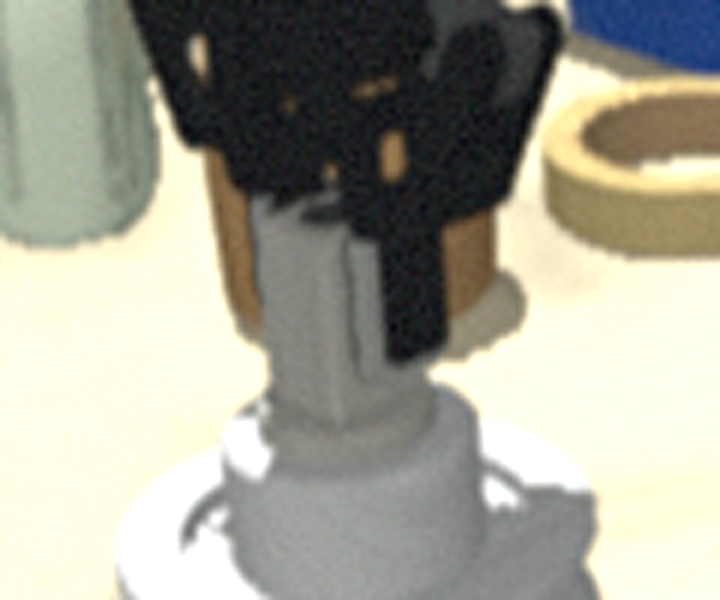

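The collar (crop 262-435, 380-470) sits on the hub face with no gap. It's pressed with about 20 N and still gripped.

```bash
python3 -c "
from station import *
print(job_done())"
```

```text
the job is handed in; nothing more can be done
None
```

The job is handed in: the key is in the keyway and the collar is seated on the hub face, with the shaft still gripped (about 60 N) and pressed home with about 20 N. It took about 11 s of the 45 s allowed, the cork block was never approached, and `job_done()` returned no verdict.

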